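Set up the recipe stand and clip the timer to it

TASK

Set up the wooden recipe stand for cooking: fold its hinged board up, away from you, all the way to its stop, then take the clip-on timer off the rim of the spice crate by squeezing its handles and clip it onto the board's raised upper edge. The timer should straddle the edge, pushed fully home and standing in line with the board, with its dial on the board's front (the side with the page ledge, facing away from the arm); let it go so its spring holds it. Leave the crate's jars and everything else on the counter undisturbed, and leave the board at its stop.

Things in the scene. Friction and masses are not known exactly. Their poses are not given: they have to be found in the camera images.
- stand: brown wooden recipe stand fixed to the counter: base plate 200 (x) x 240 (y) x 14 high; origin under the base's centre, its +x points away from the arm. The board's hinge runs along the stand's y, 85 beyond the origin in x and 26 above the counter
- board (a joint): angle of the stand's hinged board (190 from hinge to free edge, 240 wide, 8 thick): 0 lies flat over the base, free edge towards the arm; grows as that edge is lifted up and away, to the stop at 1.047, where the board leans 30 degrees from upright towards the arm. Stiff hinge: stays where it is left. Starts part raised, free edge 100 to 160 above the counter
- board_edge (a point): middle of the board's free edge, at mid-thickness. Axes turn with the board: -x points out of the board's edge in the board's plane (away from the hinge), y runs along the edge, +z is the normal of the front (reading) face, which carries a page ledge near the hinge
- board_hinge (a point): middle of the board's hinge line; same axes as board_edge
- crate: open light wooden crate fixed to the counter, 200 (x) x 160 (y) x 80 high, walls 8; origin under its centre; its +x rim, far from the arm, carries the timer at the start; two jars stand in its near half
- timer: clip-on kitchen timer, steel, about 100 g: a straight plate 24 wide (y), 5 thick (x 0 to 5), 100 high (z 0 to 100) with a sprung lever hinged on its -x side. Origin at the lower (jaw) end of the plate's inner face; z runs from the jaws up to the handles, x towards the dial side. The plate is one jaw (below z=34) and one handle (above z=55)
- timer_lever (a joint): angle of the timer's lever, its second jaw (round pad, radius 4, at z=10) and second handle (22 wide, ends at z 92 to 100): 0 shut, 0.22 clipped on an 8 wall, 0.55 squeezed fully open (stop; about 8 N at the handle tips). Handle tips measure over all 48 shut, 37 on an 8 wall, 20 fully squeezed: then the handles are parallel (x -15 to 5) and the jaws gape 20 (x -20 to 0)
- timer_throat (a point): the throat of the timer's jaws, at x=0 y=0 z=34 of the timer: the floor (x -16 to 0) that meets the edge when the clip is pushed home; same axes as the timer
- timer_grip (a point): where to squeeze the timer: middle of the handles when fully squeezed, at x=-5 y=0 z=86 of the timer; same axes as the timer
- timer_dial (a point): centre of the dial's face, at x=21 z=30 of the timer. The dial is a white disc of diameter 48, 16 thick, outside the plate (x 5 to 21; its knob reaches x=29)
- jar0: closed glass jar with steel cap standing inside the crate, diameter 54, height 105; origin under its centre
- jar1: second glass jar inside the crate, same size; origin under its centre
- jar2: closed glass jar with steel cap on the counter, diameter 60, height 120; origin under its centre; leave alone
- jar3: another such jar, diameter 60, height 120; origin under its centre; leave alone
- mortar: green ceramic mortar with its pestle leaning in it, one piece, diameter 108, rim height 85, pestle to about 140; origin under its centre; leave alone
- spoon: steel measuring spoon lying on the counter, 150 long; leave alone
- cup: white mug, rim diameter 70, height 60; origin under its centre; leave alone
There are look-alikes about, which are no part of the job. Leave any orange look-alike of the timer alone.

How it is judged (in metres and radians):
On the way, in this order (a step that is already met when the one before it is completed fails the run):
1. the board is folded up to its stop while the timer is still on the crate (value of joint board above 0.99 rad and distance of timer from where it was at the start of the episode below 0.03 m), for 0.2 s.
2. the timer is taken off the crate (distance of timer from where it was at the start of the episode above 0.06 m and contact force between timer and crate below 0.05 N), for 0.1 s.
At the end, for the whole second after the job is handed in: Board at its stop (joint above 0.99); timer astride the board's free edge, throat within 10 mm of the edge, anywhere along it, in line with the board within 12 degrees, dial on the front side, spring lever closed on the board (0.13 to 0.32 rad), at rest (value of joint board above 0.99 rad and x of timer_throat in the frame of board_edge between -0.01 and 0.004 m and y of timer_throat in the frame of board_edge between -0.108 and 0.108 m and z of timer_dial in the frame of board_edge above 0.012 m and angle between the z axis of timer and the x axis of board_edge, either way round below 0.21 rad and value of joint timer_lever between 0.13 and 0.32 rad and contact force between timer and stand above 1 N and linear speed of timer below 0.02 m/s); the robot touches nothing.
It fails at once if a jar, the mortar, the spoon or the mug is moved more than 30 mm (distance of any of jar0, jar1, jar2, jar3, mortar, spoon, cup from where it was at the start of the episode above 0.03 m).
It fails at once if a jar or the mortar is tipped (angle between any of jar0, jar1, jar2, jar3, mortar, cup's own z axis and vertical above 0.5 rad).
It also fails if it takes over 58 s, if anything falls off the work surface, if the arm or the gripper's body presses on something with over 40 N, if the wrist force passes 120 N, or if a joint passes its speed limit or range.

ROBOT

A 6-joint arm with a two-finger parallel gripper is mounted at the origin on the work surface. World frame = base frame: x ahead of the robot, y to its left, z up, the work surface at z = 0. Lengths are in m, angles in degrees, forces in N, time in s.
With the tool pointing down it reaches from about 0.4 to 0.825 m from the base axis. Payload 7 kg.
Tool frame: the origin (TCP) lies on the centre line of the jaws, within the pads' length; the fingertips stand 19 mm ahead of it and the grasp point (between the pads) is the TCP (r.tips_ahead is the distance from the TCP to the fingertips, in m); z points along the fingers, y is the line along which they close (so a half turn about z gives the same grasp; the last joint's range is limited). The gripper opens to 88 mm and grips with 3 to 60 N. Pads are 19 mm wide; open, the fingers measure 130 mm over their backs; the gripper's body (78 mm by 193 mm) begins 47 mm behind the grasp point.
Start: joints at [16.507, 20.546, 0.682, 0, -70.136, -16.507], TCP at [0.675, -0, 0.214] pointing down, gripper open.
Joint ranges: [-176.03, 176.03], [-82.01, 121.73], [-58.28, 71.71], [-173.87, 95.51], [-174.79, -0.11], [-173.66, 173.66]. Speed limits (degrees/s): [136.94, 136.94, 172.46, 180, 180, 180].

INTERFACE

Orientations are given as [roll, pitch, yaw] about the fixed x, y, z axes, in that order (R = Rz(yaw) Ry(pitch) Rx(roll)).
In Python, from plant import r, viewer, close_job gives the robot as it stands. The module is installed in compiled form; this text tells all that it offers.
- The arm moves only by the tool arm_command, never from a script. Its arguments are lists of equal length, an entry for each row: "travel": the shift along the world's x, y, z scaled (see below), a list of three; "delta_rot": the turn, a rotation vector about the world's x, y, z scaled (see below), a list of three. In form: {"travel": [[dx, dy, dz], ...], "delta_rot": [[rx, ry, rz], ...]}. A call has 1 to 20 rows; each row is the pose to reach, as a shift and turn from the pose commanded when the call began; what a row does not reach only later rows make up. The controller multiplies each number of a shift by 0.5 m and each number of a turn by 90 degrees. A row lasts 1/8 s, in which the tool goes at most 62.5 mm and 10.7 degrees, less where a joint would pass 70% of its speed; a pose out of reach is approached as far as the arm can. A call with a number of a shift or a turn outside -1 to 1 is refused whole. A call with a gripper value outside its range is refused whole. "grip" is the opening, from 0 (shut) to 1 (fully open), set as the call begins (left out, the last holds). The fingers move at their own pace and stop on an object; "newtons" is the grip in N (left out, the last holds). Time passes only in rows, so rows that repeat a pose let the fingers close. It gives the time, the measured TCP pose, the force, the opening and the grip force at its end, in the units of the state.
- r.get_state(): the state, without advancing time (a new reading comes with each control period).
- viewer.capture(name): name is "scene" or "side" or "wrist"; returns a dict with "img" (480x640x3 uint8, red, green, blue), "camera_matrix" (3x3 intrinsics, pixels), "distortion" ([k1, k2, p1, p2, k3] as OpenCV has them; the pictures are not rectified), "R" (3x3) and "t" (3): a world point X has camera coordinates R X + t; the wrist camera has in their place "mount" (4x4, takes a point from camera to tool coordinates, whose origin is the TCP and whose axes are the flange's). Camera axes: x right, y down, z forward; pixel columns grow to the right and rows downward; lengths in m; the calibration is good to about 2 mm. A picture is of the moment at which its call begins: read the wrist's pose just before it. There is no depth.
- close_job(): hands the job in; it is judged then, once.
The state is a dict: "time_s": time; "joints": joint angles; "qd": joint speeds; "joint_torque": joint torques, N m; "tcp_pos": TCP position; "eef_rot": TCP orientation; "contact_force": force on the tool from outside, world axes, zero at the start; "moment": the same for the moment, N m; "gripper_width": finger opening in m; "gripper_force": force on a finger pad.
Only numpy, scipy, OpenCV 4.12 (cv2) and the standard library are available. Lean on these libraries where they do the work, as an engineer would, in place of code of your own. Each camera call takes 0.05 s, during which the arm holds its last target. There are 200 camera calls.

## Working session

There is one attempt and no reset: what is moved stays moved. The work goes in short steps, Python scripts to look and compute and a tool call to move; the robot and the scene stay as the last step left them, time stands still between calls to the robot, and variables do not carry over. Pictures are saved under pics/ and viewed, at most 10 in all, crops included, and the job is handed in when it is done.

Besides the shell and the picture viewer there is one more tool, called after "Call:" in YAML: its name, and indented under it one key for each argument. arm_command: Moves the arm, as the interface text tells. Shifts and turns lie within -1 to 1; 1 stands for 0.5 m of shift or 90 degrees of turn. Its arguments: {"type":"object","properties":{"travel":{"type":"array"},"delta_rot":{"type":"array"},"grip":{"type":"number"},"newtons":{"type":"number"}},"required":["travel","delta_rot"]}

```bash
mkdir -p pics
cat > h.py <<'E'
import numpy as np, cv2, pickle
from plant import r, viewer
def cap(name, fn):
    s=r.get_state(); c=viewer.capture(name); c['state']=s
    cv2.imwrite(f'pics/{fn}.png', c['img'][:,:,::-1]); pickle.dump(c,open(f'pics/{fn}.pkl','wb')); return c
def load(fn): return pickle.load(open(f'pics/{fn}.pkl','rb'))
def Rt(c):
    if 'R' in c: return np.array(c['R']),np.array(c['t']).ravel()
    from scipy.spatial.transform import Rotation as Ro
    s=c['state']; T=np.eye(4); T[:3,:3]=Ro.from_euler('xyz',s['eef_rot'],degrees=True).as_matrix(); T[:3,3]=s['tcp_pos']
    M=np.linalg.inv(T@np.array(c['mount'])); return M[:3,:3],M[:3,3]
def ray(c,uv):
    R,t=Rt(c); p=cv2.undistortPoints(np.array([[uv]],float),np.array(c['camera_matrix']),np.array(c['distortion']))[0,0]
    return -R.T@t, R.T@np.array([p[0],p[1],1.])
def atz(c,uv,z):
    o,d=ray(c,uv); return o+d*(z-o[2])/d[2]
def proj(c,P):
    R,t=Rt(c); return cv2.projectPoints(np.array(P,float).reshape(-1,1,3),cv2.Rodrigues(R)[0],t,np.array(c['camera_matrix']),np.array(c['distortion']))[0][:,0]
def tri(obs):
    A=0;b=0
    for c,uv in obs:
        o,d=ray(c,uv); d=d/np.linalg.norm(d); P=np.eye(3)-np.outer(d,d); A=A+P; b=b+P@o
    X=np.linalg.solve(A,b)
    return X,[np.linalg.norm(proj(c,X)[0]-uv) for c,uv in obs]
E
python3 - <<'E'
from h import *
a=cap('scene','s0');b=cap('side','d0')
for c in(a,b):
    R,t=Rt(c);print(-R.T@t,R[2])
cv2.imwrite('pics/v0.png',cv2.resize(np.vstack([a['img'],b['img']])[:,:,::-1],(400,600)) )
print(r.get_state(),r.tips_ahead)
E
```

```text
[1.4313137  0.26430734 0.86969255] [-0.75809891 -0.22451623 -0.61227323]
[0.0570903  1.06322916 0.95575472] [ 0.29469988 -0.75218632 -0.5893791 ]
{'time_s': 0.1, 'joints': array([ 1.65056453e+01,  2.05877932e+01,  6.40901349e-01, -1.68753165e-02,
       -7.01356884e+01, -1.65065773e+01]), 'qd': array([-0.03150315, -0.0921451 ,  0.05249635,  0.12837531, -0.0601091 ,
        0.08293245]), 'joint_torque': array([-1.42273191e-03, -5.84165347e+01,  2.93752134e+01,  7.01551259e+00,
        1.01412315e-02, -6.66964229e-05]), 'tcp_pos': array([ 6.74564590e-01, -4.32838751e-05,  2.13628149e-01]), 'eef_rot': array([ 1.79916315e+02, -8.25416416e-03, -9.00066716e+01]), 'contact_force': array([-0.32459402, -0.9436993 , -0.30797675]), 'moment': array([-0.00239327,  0.01721924,  0.03074171]), 'gripper_force': 0.0, 'gripper_width': 0.08790487038311869} 0.019
```

View pics/s0.png

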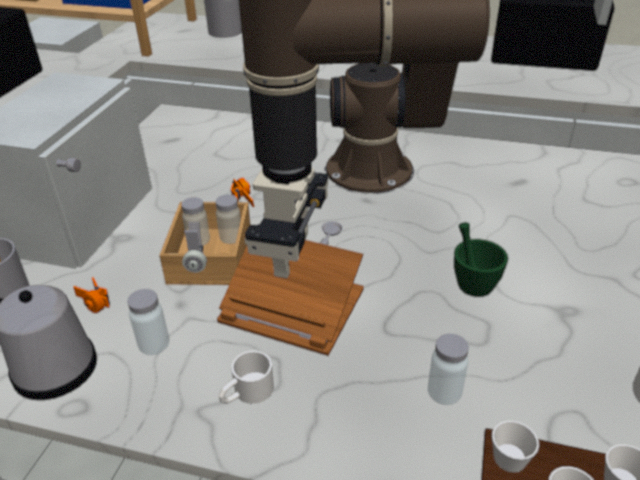

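View pics/d0.png

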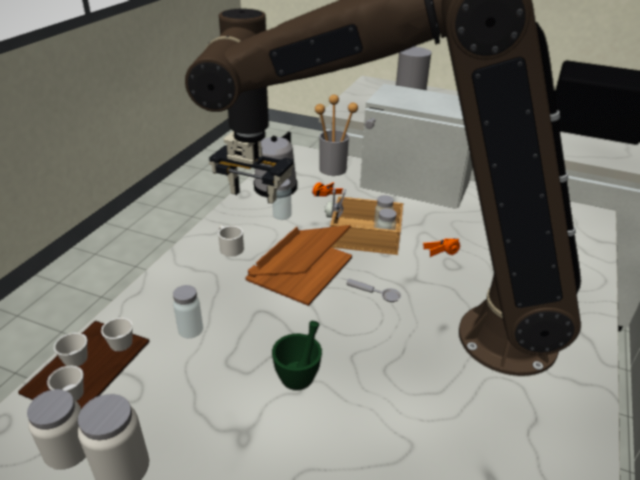

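Scene view: the stand is at about (290,295) and the mortar at (480,265). The crate is at (208,243), with the steel timer and its dial on its far rim at (195,250). Timer candidates are steel (195,250), orange (93,295) and orange (242,190). The steel one on the rim fits the description. I'll confirm it in an enlarged crop.

Run:
```python
from h import *
a=load('s0')['img'][170:360,140:380];b=load('d0')['img'][170:310,230:420]
f=lambda i,s:cv2.resize(i,None,fx=s,fy=s,interpolation=cv2.INTER_CUBIC)[:,:,::-1]
cv2.imwrite('pics/c1.png',f(a,3.15));cv2.imwrite('pics/c2.png',f(b,4))
```

```text
(no output)
```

View pics/c1.png

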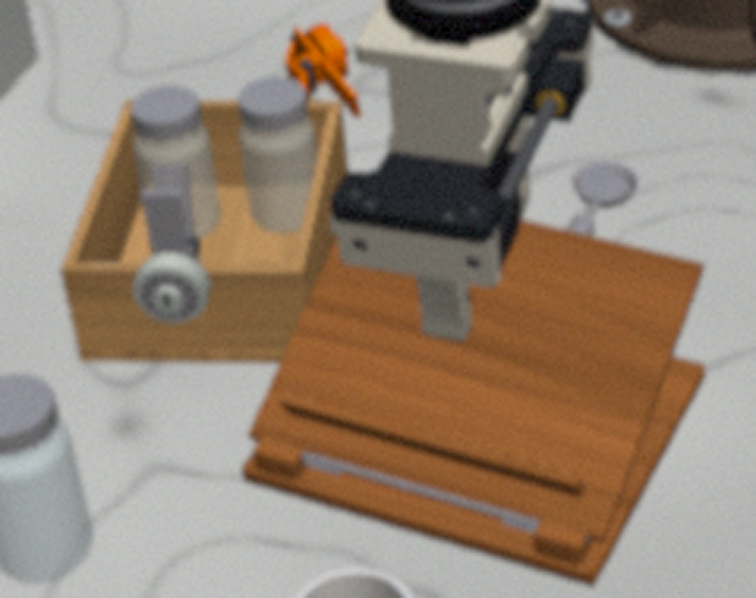

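View pics/c2.png

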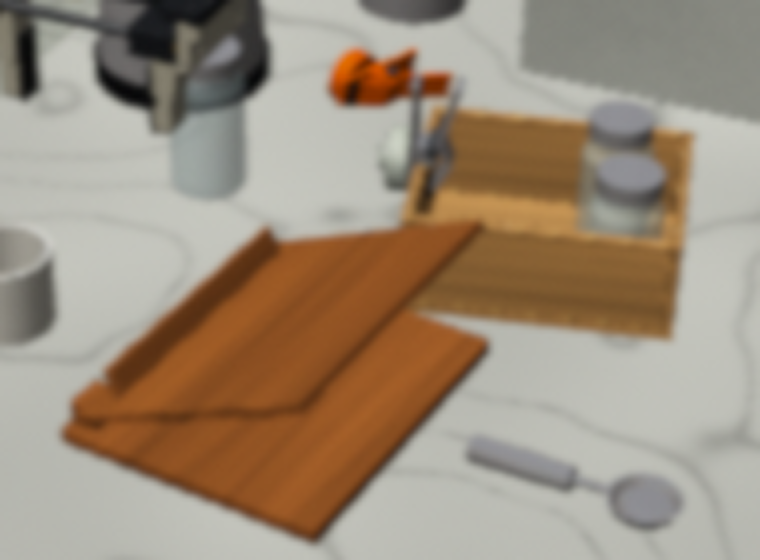

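```bash
cat > fit.py <<'E'
from h import *
from scipy.optimize import least_squares
a=load('s0');b=load('d0')
A=lambda u,v:(140+u/3.15,170+v/3.15); B=lambda u,v:(230+u/4,170+v/4)
def M(p): 
    c,s=np.cos(p[2]),np.sin(p[2]); return np.array([[c,-s,0],[s,c,0],[0,0,1]]),np.array([p[0],p[1],0])
def fit(f,obs,p0,**k):
    res=lambda p:np.concatenate([proj(c,f(p,*key))[0]-uv for c,uv,key in obs])
    o=least_squares(res,p0,loss='soft_l1',f_scale=1.5,**k); print(np.round(o.x,4),np.round(res(o.x).reshape(-1,2),1).tolist()); return o.x
def stand(p,kind,*q):
    R,t=M(p)
    if kind=='b': L=np.array(q)
    else: # board: d from hinge, y, n
        d,y,n=q; th=p[3]; L=np.array([.085-d*np.cos(th)+n*np.sin(th),y,.026+d*np.sin(th)+n*np.cos(th)])
    return R@L+t
print('stand')
fit(stand,[(a,A(248,470),('b',.1,-.12,.014)),(a,A(595,572),('b',.1,.12,.014)),(a,A(703,370),('b',-.1,.12,.014)),
 (b,B(315,533),('b',-.1,.12,.014)),(b,B(488,345),('b',-.1,-.12,.014)),(b,B(65,428),('b',.1,.12,.014)),
 (a,A(703,265),('e',.19,.12,.004)),(b,B(303,408),('e',.19,.12,.004)),(b,B(482,222),('e',.19,-.12,.004))],[.68,0,0,.7])
crate=lambda p,x,y,z:M(p)[0]@[x,y,z]+M(p)[1]
print('crate')
fit(crate,[(a,A(65,268),(.1,-.08,.08)),(a,A(303,270),(.1,.08,.08)),(a,A(83,357),(.1,-.08,0)),
 (a,A(128,102),(-.1,-.08,.08)),(a,A(343,103),(-.1,.08,.08)),(b,B(435,108),(.1,-.08,.08)),(b,B(692,132),(-.1,-.08,.08)),(b,B(680,247),(-.1,.08,.08)),(b,B(668,335),(-.1,.08,0))],[.6,-.25,0])
print('dial centre',tri([(a,A(172,290)),(b,B(385,158))]))
print('plate top',tri([(a,A(167,168)),(b,B(416,78))]))
for n,uv in dict(cup=(252,398),jar2=(148,345),jar3=(447,395),mortar=(476,285)).items(): print(n,atz(a,uv,.0))
E
python3 fit.py
```

```text
stand
[ 0.5651 -0.0424 -0.1205  0.412 ] [[-2.8, -0.9], [0.4, 0.1], [1.1, -2.8], [0.4, -0.6], [0.5, -2.3], [-2.0, -0.0], [0.4, -0.2], [-0.9, 0.5], [-0.3, 0.0]]
crate
[ 0.4527 -0.2694  0.2275] [[-1.0, 0.2], [0.5, 0.5], [-0.3, 1.1], [-0.0, -1.2], [0.4, -0.9], [-1.2, -1.1], [0.3, -0.3], [0.4, 0.5], [0.5, 1.6]]
dial centre (array([ 0.57101323, -0.24421201,  0.07826725]), [np.float64(0.9656168555493513), np.float64(0.6658349154932695)])
plate top (array([ 0.54744921, -0.2447145 ,  0.15488545]), [np.float64(2.788678529262537), np.float64(1.9335330005277123)])
cup [ 0.80435959 -0.0422649   0.        ]
jar2 [ 0.73662598 -0.27892831  0.        ]
jar3 [0.71171146 0.28470964 0.        ]
mortar [0.40751235 0.31343895 0.        ]
```

```bash
cat > g.py <<'E'
from h import *
from scipy.spatial.transform import Rotation as Ro
S=np.array([.5651,-.0424,0]); SY=-.1205; TH0=.412
Rs=Ro.from_euler('z',SY)
R0=Ro.from_euler('xyz',[180,0,-90],degrees=True)
def edge(th,y=0,n=0,d=.19): return S+Rs.apply([.085-d*np.cos(th)+n*np.sin(th),y,.026+d*np.sin(th)+n*np.cos(th)])
def pushR(al): return Rs*Ro.from_euler('y',-al,degrees=True)*R0
def pushp(th,al,off,y=.02,s=.005,half=.021):
    a=np.radians(al); m=Rs.apply([np.cos(a),0,np.sin(a)]); f=Rs.apply([np.sin(a),0,-np.cos(a)])
    return edge(th,y,-.004)-m*(half+off)-f*s
def cmd(p,R,p0,Rr0):
    print('travel',np.round((np.array(p)-p0)/.5,4).tolist(),'rot',np.round((R*Rr0.inv()).as_rotvec(degrees=True)/90,4).tolist())
E
python3 - <<'E'
from g import *
p0=np.array([.675,0,.214])
for al in (30,20):
    p=pushp(TH0,al,.04);print(al,p);cmd(p+[0,0,.10],pushR(al),p0,R0);cmd(p,pushR(al),p0,R0)
E
```

```text
30 [ 0.42253263 -0.00499091  0.07224897]
travel [-0.5049, -0.01, -0.0835] rot [-0.0201, -0.3329, -0.075]
travel [-0.5049, -0.01, -0.2835] rot [-0.0201, -0.3329, -0.075]
20 [ 0.41885569 -0.00454568  0.08225407]
travel [-0.5123, -0.0091, -0.0635] rot [-0.0134, -0.222, -0.0759]
travel [-0.5123, -0.0091, -0.2635] rot [-0.0134, -0.222, -0.0759]
```

Call:
arm_command:
  travel:
    - [-0.12, 0, 0]
    - [-0.24, 0, 0]
    - [-0.36, 0, -0.01]
    - [-0.44, -0.01, -0.03]
    - [-0.505, -0.01, -0.05]
    - [-0.505, -0.01, -0.083]
    - [-0.505, -0.01, -0.083]
    - [-0.505, -0.01, -0.083]
  delta_rot:
    - [0, -0.06, 0]
    - [0, -0.12, -0.02]
    - [-0.01, -0.2, -0.04]
    - [-0.02, -0.27, -0.06]
    - [-0.02, -0.333, -0.075]
    - [-0.02, -0.333, -0.075]
    - [-0.02, -0.333, -0.075]
    - [-0.02, -0.333, -0.075]
  grip: 0
  newtons: 30

```text
time_s: 1.1
tcp_pos: [0.4424, -0.0098, 0.2098]
eef_rot: [-153.5, 0.3, -96.7]
contact_force: [0.1, -0.1, -0.4]
gripper_width: 0.0133
gripper_force: 0.0
```

Call:
arm_command:
  travel:
    - [0, 0, 0]
    - [0, 0, 0]
    - [0, 0, 0]
  delta_rot:
    - [0, 0, 0]
    - [0, 0, 0]
    - [0, 0, 0]

```text
time_s: 1.48
tcp_pos: [0.4429, -0.009, 0.211]
eef_rot: [-153.4, 0.4, -96.7]
contact_force: [0.0, 0.7, -0.5]
gripper_width: 0.0003
gripper_force: 0.0
```

Run:
```python
from g import *
s=r.get_state();print(s['tcp_pos'],s['eef_rot'],s['joints'],s['gripper_width'],s['contact_force'])
R=Ro.from_euler('xyz',s['eef_rot'],degrees=True)
cmd(pushp(TH0,30,.04),pushR(30),s['tcp_pos'],R)
```

```text
[ 0.4428909  -0.00904949  0.21098306] [-153.37878959    0.41810091  -96.67122434] [ 39.35236285 -21.06888729 -58.21888965  31.35307564 -37.66431209
 -68.66535713] 0.00027045854824896164 [ 0.02037411  0.72272764 -0.49661568]
travel [-0.0407, 0.0081, -0.2775] rot [-0.009, -0.0367, -0.0027]
```

Call:
arm_command:
  travel:
    - [-0.01, 0, -0.03]
    - [-0.03, 0.005, -0.08]
    - [-0.045, 0.01, -0.14]
    - [-0.048, 0.01, -0.2]
    - [-0.048, 0.01, -0.257]
    - [-0.048, 0.01, -0.257]
    - [-0.048, 0.01, -0.257]
    - [-0.048, 0.01, -0.257]
  delta_rot:
    - [0, 0.03, 0]
    - [0, 0.074, 0]
    - [0, 0.074, 0]
    - [0, 0.074, 0]
    - [0, 0.074, 0]
    - [0, 0.074, 0]
    - [0, 0.074, 0]
    - [0, 0.074, 0]

```text
time_s: 2.48
tcp_pos: [0.4398, -0.0074, 0.1118]
eef_rot: [-162.8, 0.5, -96.4]
contact_force: [0.2, -0.2, 0.1]
gripper_width: 0.0005
gripper_force: 0.0
```

Run:
```python
from g import *
s=r.get_state();print(s['tcp_pos'],s['eef_rot'],s['joints'],s['gripper_width'],s['contact_force'])
R=Ro.from_euler('xyz',s['eef_rot'],degrees=True)
for al in (20,30): cmd(pushp(TH0,al,.0),pushR(al),s['tcp_pos'],R)
f=lambda th:np.round((edge(th,.02,-.004)-edge(TH0,.02,-.004))/.5,3).tolist()
print([f(t) for t in np.linspace(TH0,1.047,9)[1:]])
```

```text
[ 0.43976362 -0.00735999  0.11176999] [-162.82033732    0.5387274   -96.37366122] [ 33.24388734  -7.59318743 -58.21156904  23.07526115 -27.57378036
 -59.12621283] 0.0004519510113771644 [ 0.20993379 -0.22217618  0.06044827]
travel [0.0328, -0.0034, -0.0317] rot [-0.0096, -0.0304, -0.006]
travel [0.0343, -0.0036, -0.039] rot [-0.0224, -0.1408, -0.0065]
[[0.012, -0.002, 0.027], [0.027, -0.003, 0.054], [0.044, -0.005, 0.079], [0.062, -0.008, 0.102], [0.083, -0.01, 0.125], [0.105, -0.013, 0.145], [0.128, -0.016, 0.164], [0.153, -0.019, 0.18]]
```

Call:
arm_command:
  travel:
    - [0.0, 0, -0.03]
    - [0.005, 0, -0.05]
    - [0.015, -0.002, -0.05]
    - [0.025, -0.003, -0.05]
    - [0.033, -0.003, -0.05]
    - [0.033, -0.003, -0.05]
  delta_rot:
    - [0, 0, 0]
    - [-0.01, -0.02, 0]
    - [-0.01, -0.03, -0.006]
    - [-0.01, -0.03, -0.006]
    - [-0.01, -0.03, -0.006]
    - [-0.01, -0.03, -0.006]

```text
time_s: 3.22
tcp_pos: [0.4676, -0.0114, 0.1021]
eef_rot: [-161.9, 0.4, -96.8]
contact_force: [-0.5, 0.5, 0.2]
gripper_width: 0.0004
gripper_force: 0.0
```

Run:
```python
from g import *
s=r.get_state();print(s['tcp_pos'],s['eef_rot'],s['contact_force'],s['moment'])
a=cap('side','d1');b=cap('scene','s1')
z=a['img'][170:310,230:420];z=cv2.resize(z,(760,560),interpolation=cv2.INTER_CUBIC)
cv2.imwrite('pics/c3.png',z[:,:,::-1])
```

```text
[ 0.46764767 -0.01142676  0.10212932] [-161.88132538    0.38691794  -96.77456171] [-0.47455294  0.53558548  0.20263092] [0.0653733  1.07154902 0.01737026]
```

View pics/c3.png

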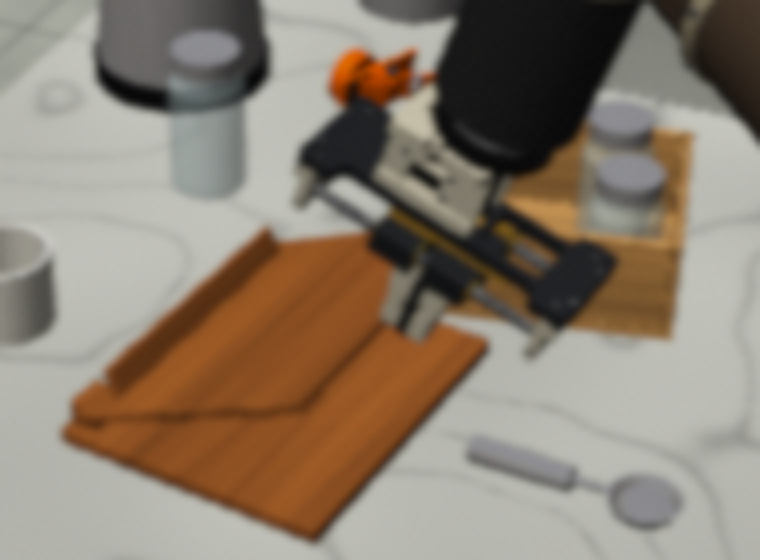

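Call:
arm_command:
  travel:
    - [0, 0, -0.015]
    - [0.0, 0, -0.024]
    - [0.006, -0.001, -0.02]
    - [0.012, -0.001, -0.012]
    - [0.02, -0.002, 0.0]
    - [0.024, -0.002, 0.01]
    - [0.028, -0.003, 0.02]
    - [0.033, -0.003, 0.03]
  delta_rot:
    - [0, 0, 0]
    - [0, 0, 0]
    - [0, 0, 0]
    - [0, 0, 0]
    - [0, 0, 0]
    - [0, 0, 0]
    - [0, 0, 0]
    - [0, -0.02, 0]

```text
time_s: 4.32
tcp_pos: [0.4854, -0.0121, 0.1184]
eef_rot: [-160.0, 0.7, -96.7]
contact_force: [0.2, 0.3, 0.1]
gripper_width: 0.0005
gripper_force: 0.0
```

Run:
```python
from g import *
s=r.get_state();print(s['tcp_pos'],s['eef_rot'],s['contact_force'],s['moment'])
a=cap('side','d2')
z=a['img'][170:310,230:420];z=cv2.resize(z,(760,560),interpolation=cv2.INTER_CUBIC)
cv2.imwrite('pics/c4.png',z[:,:,::-1])
```

```text
[ 0.48539888 -0.01209068  0.118354  ] [-159.97787318    0.67076767  -96.74266379] [0.17919011 0.25267684 0.08258321] [ 0.12833209  1.05236103 -0.05157411]
```

View pics/c4.png

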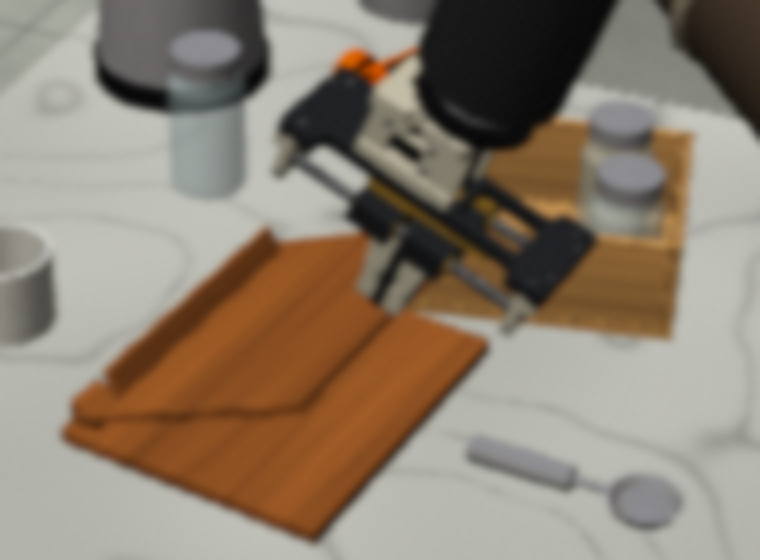

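Call:
arm_command:
  travel:
    - [-0.04, 0, 0.01]
    - [-0.08, 0, 0.01]
    - [-0.08, 0, -0.03]
    - [-0.08, 0, -0.06]
    - [-0.07, 0, -0.077]
    - [-0.06, 0, -0.077]
    - [-0.05, 0, -0.077]
    - [-0.042, 0, -0.077]
    - [-0.036, 0, -0.077]
    - [-0.03, 0, -0.077]
  delta_rot:
    - [0, 0.06, 0]
    - [0, 0.06, 0]
    - [0, 0.06, 0]
    - [0, 0.06, 0]
    - [0, 0.06, 0]
    - [0, 0.06, 0]
    - [0, 0.06, 0]
    - [0, 0.06, 0]
    - [0, 0.06, 0]
    - [0, 0.06, 0]

```text
time_s: 5.62
tcp_pos: [0.4693, -0.0128, 0.0789]
eef_rot: [-165.4, -0.0, -96.8]
contact_force: [0.5, 0.2, 0.3]
gripper_width: 0.0006
gripper_force: 0.0
```

Call:
arm_command:
  travel:
    - [0.006, 0, 0]
    - [0.012, -0.001, 0]
    - [0.018, -0.002, 0]
    - [0.024, -0.002, 0]
  delta_rot:
    - [0, 0, 0]
    - [0, 0, 0]
    - [0, 0, 0]
    - [0, 0, 0]

```text
time_s: 6.12
tcp_pos: [0.4713, -0.0168, 0.0743]
eef_rot: [-166.2, -0.3, -96.9]
contact_force: [-85.9, 51.1, 42.1]
gripper_width: 0.0004
gripper_force: 39.7
```

Call:
arm_command:
  travel:
    - [-0.015, 0, 0]
    - [-0.03, 0, 0]
  delta_rot:
    - [0, 0, 0]
    - [0, 0, 0]

```text
time_s: 6.38
tcp_pos: [0.4658, -0.0136, 0.0787]
eef_rot: [-165.4, -0.0, -96.7]
contact_force: [0.0, 0.1, 0.7]
gripper_width: 0.0006
gripper_force: 0.0
```

Run:
```python
from g import *
s=r.get_state();print(s['tcp_pos'],s['eef_rot'],s['contact_force'],s['moment'],s['joints'])
a=cap('side','d3');b=cap('scene','s3')
z=a['img'][180:300,270:420];z=cv2.resize(z,(750,600),interpolation=cv2.INTER_CUBIC)
cv2.imwrite('pics/c5.png',z[:,:,::-1])
for d in (a,b): print(np.round(proj(d,[s['tcp_pos'],edge(TH0,.02,-.004),edge(TH0,.12,-.004),edge(TH0,-.12,-.004)]),1).tolist())
```

```text
[ 0.46581506 -0.01358096  0.07874965] [-1.65441034e+02 -2.66701372e-02 -9.67319000e+01] [0.04694894 0.10528571 0.73206323] [ 1.47356785e-01  7.51128506e-01 -4.30356017e-04] [ 28.72578135   0.35572047 -55.38527296  21.25443346 -23.7829761
 -54.16687257]
[[330.4, 261.1], [326.1, 254.3], [306.0, 275.3], [351.1, 228.1]]
[[318.3, 248.8], [317.5, 244.8], [364.0, 255.8], [256.3, 230.2]]
```

View pics/c5.png

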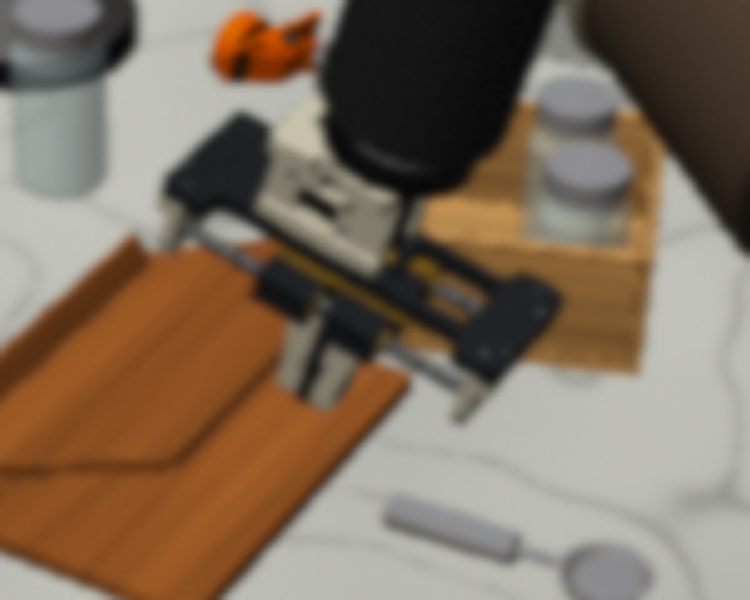

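Run:
```python
from g import *
for fn,o,k in(('d1',(230,170),4),('d2',(230,170),4),('d3',(270,180),5),('s3',(0,0),1)):
    c=load(fn);s=c['state'];p=np.array(s['tcp_pos']);R=Ro.from_euler('xyz',s['eef_rot'],degrees=True)
    q=[p+R.apply(v) for v in([0,0,0],[0,0,.019],[0,0,-.047],[0,.021,.019],[0,-.021,.019])]
    print(fn,p,R.apply([0,0,1]),np.round((proj(c,q)-o)*k).tolist())
c=load('s3')['img'][180:330,190:390];cv2.imwrite('pics/c6.png',cv2.resize(c,(800,600),interpolation=cv2.INTER_CUBIC)[:,:,::-1])
```

```text
d1 [ 0.46764767 -0.01142676  0.10212932] [ 0.309572   -0.03031162 -0.95039275] [[399.0, 336.0], [390.0, 356.0], [421.0, 286.0], [417.0, 374.0], [363.0, 338.0]]
d2 [ 0.48539888 -0.01209068  0.118354  ] [ 0.34130635 -0.02927607 -0.93949608] [[374.0, 308.0], [364.0, 328.0], [398.0, 258.0], [391.0, 347.0], [338.0, 310.0]]
d3 [ 0.46581506 -0.01358096  0.07874965] [ 0.24959032 -0.02991468 -0.96788935] [[302.0, 405.0], [293.0, 431.0], [325.0, 341.0], [327.0, 451.0], [259.0, 410.0]]
s3 [ 0.4652155  -0.01391554  0.07880776] [ 0.2496257 -0.0299799 -0.9678782] [[318.0, 249.0], [317.0, 257.0], [320.0, 228.0], [321.0, 253.0], [314.0, 261.0]]
```

View pics/c6.png

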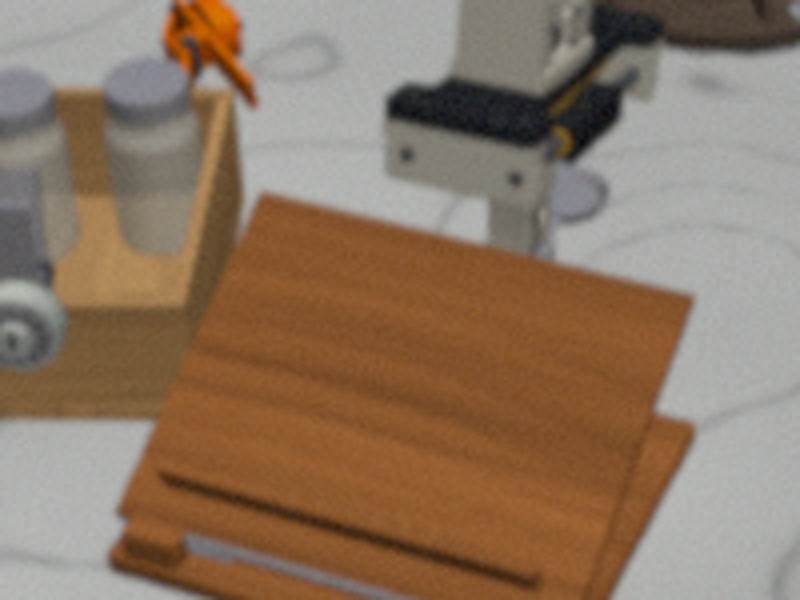

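Run:
```python
from g import *
for fn in('s0','d0'):
    c=load(fn);s=c['state'];p=np.array(s['tcp_pos']);R=Ro.from_euler('xyz',s['eef_rot'],degrees=True)
    q=[p+R.apply(v) for v in([0,.044,.019],[0,-.044,.019],[0,.065,.019],[0,-.065,.019])]
    print(fn,np.round(proj(c,q),1).tolist())
a=load('s0')['img'][210:285,230:330];b=load('d0')['img'][130:205,200:300]
cv2.imwrite('pics/c7.png',np.hstack([cv2.resize(i,(400,300),interpolation=cv2.INTER_CUBIC)[:,:,::-1] for i in(a,b)]))
```

```text
s0 [[299.9, 254.4], [284.5, 286.9], [303.3, 247.2], [280.6, 295.3]]
d0 [[269.2, 211.4], [238.6, 203.9], [276.7, 213.2], [231.4, 202.1]]
```

View pics/c7.png

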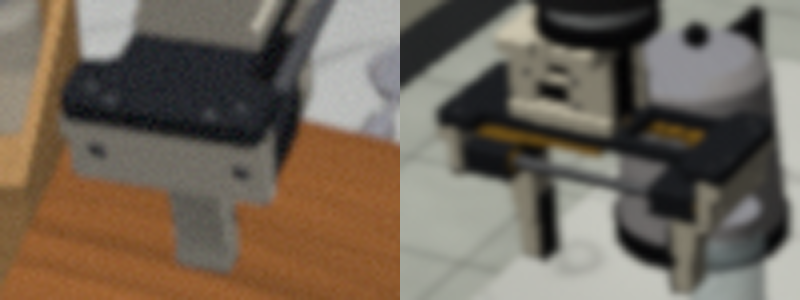

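Run:
```python
from g import *
a,b=load('s0'),load('d0')
print(tri([(a,(281.5,276)),(b,(235,193.5))]))
c=load('d0');print(proj(c,[[.675+.055,0,z] for z in(.195,.21,.22,.23)]))
w=cap('wrist','w0');print(np.round(w['mount'],3).tolist(),proj(w,[np.array(w['state']['tcp_pos'])+Ro.from_euler('xyz',w['state']['eef_rot'],degrees=True).apply([0,0,z]) for z in(0,.019,-.01)]))
```

```text
(array([ 7.26359776e-01, -6.21703871e-04,  2.23683975e-01]), [np.float64(0.4895626856099849), np.float64(0.30933282795237643)])
[[234.62430583 202.70935458]
 [234.19992607 197.69228617]
 [233.914208   194.3133391 ]
 [233.6262212  190.90662086]]
[[-0.001, -0.953, -0.302, 0.082], [1.0, -0.0, -0.002, -0.001], [0.002, -0.302, 0.953, -0.171], [0.0, 0.0, 0.0, 1.0]] [[326.69874291 300.92328161]
 [326.48271634 283.70422716]
 [326.82977764 311.38108354]]
```

View pics/w0.png

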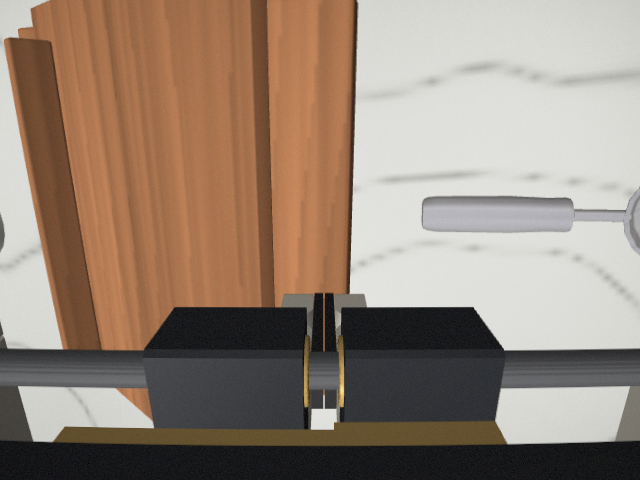

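The last pictures show the finger about 13 mm above where the stated tip would be. The board is unmoved, with its edge at the pixels I fitted. A purely horizontal push jams, so I'll hook lower and follow the arc.

Call:
arm_command:
  travel:
    - [-0.01, 0, -0.015]
    - [-0.01, 0, -0.028]
    - [-0.005, 0, -0.028]
    - [0.002, 0, -0.028]
    - [0.007, 0, -0.028]
    - [0.011, 0, -0.028]
  delta_rot:
    - [0, 0, 0]
    - [0, -0.04, 0]
    - [0, -0.06, 0]
    - [0, -0.06, 0]
    - [0, -0.06, 0]
    - [0, -0.06, 0]

```text
time_s: 7.28
tcp_pos: [0.4799, -0.0204, 0.0815]
eef_rot: [-162.5, 1.0, -97.0]
contact_force: [-79.1, 18.0, 40.2]
gripper_width: 0.0003
gripper_force: 39.4
```

Call:
arm_command:
  travel:
    - [0.0, 0, 0.01]
    - [0.004, 0, 0.02]
  delta_rot:
    - [0, 0, 0]
    - [0, 0, 0]

```text
time_s: 7.52
tcp_pos: [0.4826, -0.0194, 0.0904]
eef_rot: [-162.4, 1.1, -96.7]
contact_force: [-3.0, -2.5, -1.9]
gripper_width: 0.0002
gripper_force: 2.0
```

Run:
```python
from g import *
s=r.get_state();print(s)
```

```text
{'time_s': 7.525, 'joints': array([ 26.35625475,  -0.62464857, -56.56877947,  25.32490001,
       -20.43081888, -55.93436027]), 'qd': array([  1.65038952,  -1.93124907,   8.69592888, -11.67938661,
        -9.53049799,  11.01580566]), 'joint_torque': array([  1.38364032, -21.50990725,  24.59636629,   5.68428889,
         2.67177813,  -0.24803521]), 'tcp_pos': array([ 0.48255507, -0.01940896,  0.09038705]), 'eef_rot': array([-162.41068575,    1.09945006,  -96.65938112]), 'contact_force': array([-3.00551545, -2.49088999, -1.88846194]), 'moment': array([-0.77160622,  2.59230924, -0.32058573]), 'gripper_force': 1.9618546776473522, 'gripper_width': 0.0002084951879821509}
```

```bash
cat > th.py <<'E'
from g import *
from scipy.optimize import brentq
def brown(i):
    i=i.astype(int); return (i[:,:,0]-i[:,:,2]>45)&(i[:,:,0]>80)
def theta(c,cols=range(335,358,4)):
    m=brown(c['img']); out=[]
    for u in cols:
        rows=np.where(m[130:300,u])[0]
        if len(rows)==0: continue
        v=rows[0]+130-.5
        def f(th):
            e=proj(c,[edge(th,y,n=.004) for y in np.linspace(-.12,.12,25)]); return np.interp(u,e[:,0],e[:,1])-v
        try: out.append(brentq(f,.2,1.3))
        except Exception as e: pass
    return np.round(out,3)
if __name__=='__main__':
    print('ref',theta(load('s3')))
    import time; c=cap('scene','s_%d'%(r.get_state()['time_s']*1000)); print(theta(c)); s=c['state']; print(s['tcp_pos'],s['contact_force'])
E
python3 th.py
```

```text
ref [0.401 0.4   0.423 0.422 0.42 ]
[]
[ 0.48255507 -0.01940896  0.09038705] [-3.00551545 -2.49088999 -1.88846194]
```

Run:
```python
from th import *
import glob
fn=sorted(glob.glob('pics/s_*.pkl'))[-1][5:-4];c=load(fn);m=brown(c['img'])
for u in range(230,375,8):
    rr=np.where(m[130:,u])[0]+130; print(u,rr[:1],len(rr),end=' | ')
for th in(.42,.5,.6): print(th,np.round(proj(c,[edge(th,y,.004) for y in(-.12,0,.12)])).tolist())
```

```text
230 [187] 85 | 238 [179] 115 | 246 [180] 142 | 254 [224] 105 | 262 [226] 106 | 270 [228] 106 | 278 [230] 106 | 286 [232] 107 | 294 [234] 107 | 302 [236] 106 | 310 [237] 109 | 318 [239] 111 | 326 [202] 121 | 334 [243] 100 | 342 [245] 83 | 350 [247] 66 | 358 [249] 24 | 366 [] 0 | 374 [] 0 | 0.42 [[255.0, 228.0], [308.0, 240.0], [363.0, 254.0]]
0.5 [[253.0, 225.0], [306.0, 237.0], [362.0, 250.0]]
0.6 [[250.0, 221.0], [304.0, 234.0], [361.0, 247.0]]
```

```bash
python3 - <<'E'
s=open('th.py').read()
a=s.index("        try: out"); b=s.index("    return np.round(out")
s=s[:a]+"        g=np.arange(.3,1.1,.005); out.append(g[np.argmin([abs(f(t)) for t in g])])\n"+s[b:]
open('th.py','w').write(s)
E
python3 th.py
python3 - <<'E'
from g import *
for T in(.8,1.047):print([np.round((edge(t,.02,-.004)-edge(.5,.02,-.004))/.5,3).tolist() for t in np.linspace(.5,T,9)[1:]])
E
```

```text
ref [0.405 0.4   0.4   0.425 0.42  0.42 ]
[0.54  0.535 0.535 0.535 0.53  0.53 ]
[ 0.48322592 -0.01925558  0.09107997] [-5.35587781 -4.05241683  0.93775929]
[[0.007, -0.001, 0.013], [0.014, -0.002, 0.025], [0.022, -0.003, 0.037], [0.03, -0.004, 0.048], [0.038, -0.005, 0.06], [0.047, -0.006, 0.071], [0.057, -0.007, 0.082], [0.066, -0.008, 0.092]]
[[0.013, -0.002, 0.023], [0.027, -0.003, 0.044], [0.042, -0.005, 0.065], [0.059, -0.007, 0.085], [0.078, -0.009, 0.103], [0.097, -0.012, 0.12], [0.118, -0.014, 0.136], [0.139, -0.017, 0.15]]
```

Call:
arm_command:
  travel:
    - [0.009, -0.001, 0.013]
    - [0.017, -0.002, 0.025]
    - [0.025, -0.003, 0.037]
    - [0.034, -0.004, 0.048]
    - [0.042, -0.005, 0.06]
    - [0.051, -0.006, 0.071]
    - [0.061, -0.007, 0.082]
    - [0.07, -0.008, 0.092]
  delta_rot:
    - [0, 0, 0]
    - [0, 0, 0]
    - [0, 0, 0]
    - [0, 0, 0]
    - [0, 0, 0]
    - [0, 0, 0]
    - [0, 0, 0]
    - [0, 0, 0]

```text
time_s: 8.62
tcp_pos: [0.5209, -0.0214, 0.1386]
eef_rot: [-162.1, 1.3, -96.5]
contact_force: [-2.0, -0.5, -2.7]
gripper_width: 0.0008
gripper_force: 1.5
```

```bash
python3 th.py
python3 - <<'E'
from g import *
print([np.round((edge(t,.02,-.004)-edge(.8,.02,-.004))/.5,3).tolist() for t in np.linspace(.8,1.047,9)[1:]])
E
```

```text
ref [0.405 0.4   0.4   0.425 0.42  0.42 ]
[1.025 0.95  0.775 0.965 0.76  0.3  ]
[ 0.52094124 -0.02144755  0.13859712] [-1.95210897 -0.54486685 -2.73625747]
[[0.008, -0.001, 0.008], [0.017, -0.002, 0.016], [0.026, -0.003, 0.024], [0.035, -0.004, 0.031], [0.044, -0.005, 0.038], [0.053, -0.006, 0.045], [0.063, -0.008, 0.052], [0.073, -0.009, 0.058]]
```

Call:
arm_command:
  travel:
    - [0.008, -0.001, 0.008]
    - [0.017, -0.002, 0.016]
    - [0.026, -0.003, 0.024]
    - [0.035, -0.004, 0.031]
    - [0.044, -0.005, 0.038]
    - [0.053, -0.006, 0.045]
    - [0.063, -0.008, 0.05]
  delta_rot:
    - [0, 0, 0]
    - [0, 0, 0]
    - [0, 0, 0]
    - [0, 0, 0]
    - [0, 0, 0]
    - [0, 0, 0]
    - [0, 0, 0]

```text
time_s: 9.55
tcp_pos: [0.5479, -0.0252, 0.1608]
eef_rot: [-162.6, 1.3, -96.6]
contact_force: [-47.3, 34.0, 13.9]
gripper_width: 0.0005
gripper_force: 22.4
```

```bash
cat > th2.py <<'E'
from g import *
# side view: score board angle by image gradient along projected free edge & side edge
def th_side(c,ys=(.05,.12)):
    g=cv2.GaussianBlur(c['img'],(3,3),0).astype(np.float32)
    m=g[:,:,0]-g[:,:,2]; best=[]
    gx=cv2.Sobel(m,cv2.CV_32F,1,0);gy=cv2.Sobel(m,cv2.CV_32F,0,1)
    for th in np.arange(.35,1.15,.01):
        sc=0
        for P,Q in ((edge(th,.12,.004,.03),edge(th,.12,.004)),(edge(th,.12,.004),edge(th,.06,.004))):
            p=proj(c,[P+(Q-P)*k for k in np.linspace(.05,.95,30)]).astype(np.float32)
            d=p[-1]-p[0]; n=np.array([-d[1],d[0]])/np.hypot(*d)
            q=p.reshape(1,-1,2)
            s=n[0]*cv2.remap(gx,q[:,:,0],q[:,:,1],1)+n[1]*cv2.remap(gy,q[:,:,0],q[:,:,1],1)
            sc+=abs(s.mean())
        best.append((sc,th))
    best.sort(reverse=True); return [(round(float(a)),round(float(b),2)) for a,b in best[:6]]
if __name__=='__main__':
    print('ref',th_side(load('d0')))
    c=cap('side','d_%d'%(r.get_state()['time_s']*1000)); print(th_side(c)); s=c['state']; print(s['tcp_pos'],s['contact_force'])
E
python3 th2.py
```

```text
ref [(236, 0.95), (230, 0.96), (190, 0.97), (185, 0.94), (161, 0.85), (150, 0.84)]
[(244, 1.0), (234, 1.01), (229, 0.85), (228, 0.84), (214, 0.86), (214, 0.83)]
[ 0.54786567 -0.02521468  0.16082696] [-47.30660391  34.04856183  13.85278824]
```

Call:
arm_command:
  travel:
    - [-0.03, 0, -0.01]
    - [-0.08, 0, -0.02]
    - [-0.14, 0, 0.03]
    - [-0.14, 0, 0.12]
    - [-0.14, 0, 0.24]
    - [-0.14, 0.0, 0.3]
  delta_rot:
    - [0, 0, 0]
    - [0, 0, 0]
    - [0, 0, 0]
    - [0, 0.05, 0]
    - [0, 0.1, 0]
    - [0, 0.15, 0]

```text
time_s: 10.35
tcp_pos: [0.4846, -0.0247, 0.3192]
eef_rot: [-175.2, -0.1, -96.5]
contact_force: [1.5, 0.1, 0.2]
gripper_width: 0.0002
gripper_force: 0.0
```

```bash
cat > th3.py <<'E'
from th import *
def sil(c,th):
    m=np.zeros((480,640),np.uint8)
    for n in(.004,-.004): 
        q=proj(c,[edge(th,-.12,n,0),edge(th,.12,n,0),edge(th,.12,n),edge(th,-.12,n)]); cv2.fillConvexPoly(m,np.round(q).astype(np.int32),1)
    bq=[S+Rs.apply([x,y,z]) for x,y,z in((-.1,-.12,.014),(.1,-.12,.014),(.1,.12,.014),(-.1,.12,.014))]
    cv2.fillConvexPoly(m,np.round(proj(c,bq)).astype(np.int32),1)
    return m>0
def best(c):
    b=brown(c['img']); L=[]
    w=np.zeros((480,640),bool)
    for t in np.arange(.4,1.2,.1): w|=sil(c,t)
    w=cv2.dilate(w.astype(np.uint8),np.ones((5,5)))>0
    # exclude crate region
    for t in np.arange(.38,1.16,.01): L.append(((sil(c,t)^b)[w].sum(),round(t,3)))
    return sorted(L)[:5]
if __name__=='__main__':
    for n in('s0','d0'): print(n,best(load(n)))
    for n in('scene','side'): print(n,best(cap(n,n+'_%d'%(r.get_state()['time_s']*1000))))
    s=r.get_state();print(s['tcp_pos'],s['eef_rot'],s['joints'])
E
python3 th3.py
```

```text
s0 [(np.int64(3235), np.float64(0.4)), (np.int64(3236), np.float64(0.38)), (np.int64(3252), np.float64(0.42)), (np.int64(3254), np.float64(0.39)), (np.int64(3274), np.float64(0.41))]
d0 [(np.int64(792), np.float64(0.38)), (np.int64(801), np.float64(0.42)), (np.int64(802), np.float64(0.39)), (np.int64(806), np.float64(0.4)), (np.int64(812), np.float64(0.43))]
scene [(np.int64(692), np.float64(1.12)), (np.int64(715), np.float64(1.1)), (np.int64(715), np.float64(1.11)), (np.int64(741), np.float64(1.13)), (np.int64(762), np.float64(1.14))]
side [(np.int64(1575), np.float64(0.38)), (np.int64(1585), np.float64(0.39)), (np.int64(1586), np.float64(0.91)), (np.int64(1605), np.float64(0.4)), (np.int64(1616), np.float64(0.42))]
[ 0.48656923 -0.02461185  0.31849946] [-1.75138920e+02 -1.26491914e-01 -9.66217547e+01] [ 22.43111338  -4.06559053 -16.53115425   2.57670984 -73.35960509
 -29.69549425]
```

Run:
```python
from g import *
s=r.get_state();R=Ro.from_euler('xyz',s['eef_rot'],degrees=True)
cmd([.6,.17,.10],Ro.from_euler('z',.2275)*R0,s['tcp_pos'],R)
a=load('s0')
for n,uv in dict(spoon1=(331,229),spoon2=(322,245)).items(): print(n,atz(a,uv,.005))
b=load('d0');print(atz(b,(347,282),.005),atz(b,(398,297),.005))
```

```text
travel [0.2269, 0.3892, -0.437] rot [-0.0016, 0.0543, 0.2182]
spoon1 [ 0.29549272 -0.03025419  0.005     ]
spoon2 [ 0.36027927 -0.03490551  0.005     ]
[ 0.42534021 -0.0369589   0.005     ] [ 0.28308518 -0.03350304  0.005     ]
```

Call:
arm_command:
  travel:
    - [0.03, 0.1, 0.0]
    - [0.1, 0.2, -0.02]
    - [0.17, 0.3, -0.12]
    - [0.227, 0.389, -0.24]
    - [0.227, 0.389, -0.36]
    - [0.227, 0.389, -0.46]
    - [0.227, 0.389, -0.5]
    - [0.227, 0.389, -0.53]
  delta_rot:
    - [0, 0.054, 0.1]
    - [0, 0.054, 0.2]
    - [0, 0.054, 0.218]
    - [0, 0.054, 0.218]
    - [0, 0.054, 0.218]
    - [0, 0.054, 0.218]
    - [0, 0.054, 0.218]
    - [0, 0.054, 0.218]

```text
time_s: 11.45
tcp_pos: [0.5952, 0.1689, 0.0464]
eef_rot: [179.6, -0.0, -77.0]
contact_force: [-0.4, 0.1, -0.2]
gripper_width: 0.0008
gripper_force: 0.0
```

Call:
arm_command:
  travel:
    - [0, 0, -0.02]
    - [0, 0, -0.04]
    - [0, 0, -0.05]
    - [0, 0, -0.05]
  delta_rot:
    - [0, 0, 0]
    - [0, 0, 0]
    - [0, 0, 0]
    - [0, 0, 0]

```text
time_s: 11.95
tcp_pos: [0.5959, 0.1692, 0.0239]
eef_rot: [179.7, 0.0, -77.0]
contact_force: [0.3, 0.1, 0.6]
gripper_width: 0.0003
gripper_force: 0.0
```

Call:
arm_command:
  travel:
    - [0, 0, -0.004]
    - [0, 0, -0.01]
    - [0, 0, -0.014]
    - [0, 0, -0.014]
  delta_rot:
    - [0, 0, 0]
    - [0, 0, 0]
    - [0, 0, 0]
    - [0, 0, 0]

```text
time_s: 12.45
tcp_pos: [0.5957, 0.1691, 0.0164]
eef_rot: [179.6, -0.0, -77.0]
contact_force: [0.1, -0.8, 0.8]
gripper_width: 0.0002
gripper_force: 0.0
```

Call:
arm_command:
  travel:
    - [0, 0, -0.005]
    - [0, 0, -0.01]
    - [0, 0, -0.015]
    - [0, 0, -0.02]
    - [0, 0, -0.025]
    - [0, 0, -0.028]
    - [0, 0, -0.028]
  delta_rot:
    - [0, 0, 0]
    - [0, 0, 0]
    - [0, 0, 0]
    - [0, 0, 0]
    - [0, 0, 0]
    - [0, 0, 0]
    - [0, 0, 0]

```text
time_s: 13.32
tcp_pos: [0.5957, 0.1692, 0.0024]
eef_rot: [179.6, 0.0, -77.0]
contact_force: [-0.3, -0.0, 0.1]
gripper_width: 0.0005
gripper_force: 0.0
```

Call:
arm_command:
  travel:
    - [0, 0, -0.008]
    - [0, 0, -0.014]
    - [0, 0, -0.02]
    - [0, 0, -0.02]
  delta_rot:
    - [0, 0, 0]
    - [0, 0, 0]
    - [0, 0, 0]
    - [0, 0, 0]

```text
time_s: 13.82
tcp_pos: [0.5955, 0.1691, -0.0078]
eef_rot: [179.6, -0.0, -77.0]
contact_force: [-0.3, 0.8, -0.2]
gripper_width: 0.0004
gripper_force: 0.0
```

Call:
arm_command:
  travel:
    - [0, 0, -0.004]
    - [0, 0, -0.008]
    - [0, 0, -0.008]
  delta_rot:
    - [0, 0, 0]
    - [0, 0, 0]
    - [0, 0, 0]

```text
time_s: 14.2
tcp_pos: [0.5957, 0.1692, -0.0115]
eef_rot: [179.6, 0.0, -77.0]
contact_force: [0.1, -0.1, -0.1]
gripper_width: 0.0004
gripper_force: 0.0
```

Call:
arm_command:
  travel:
    - [0, 0, -0.004]
    - [0, 0, -0.008]
    - [0, 0, -0.008]
  delta_rot:
    - [0, 0, 0]
    - [0, 0, 0]
    - [0, 0, 0]

```text
time_s: 14.58
tcp_pos: [0.5959, 0.1693, -0.0119]
eef_rot: [179.7, -0.0, -76.9]
contact_force: [-10.1, -1.1, 29.6]
gripper_width: 0.0005
gripper_force: 15.0
```

Run:
```python
from g import *
s=r.get_state();R=Ro.from_euler('xyz',s['eef_rot'],degrees=True);print(s['tcp_pos'])
Rc=Ro.from_euler('z',.2275);C=np.array([.4527,-.2694,0])
for z in(.27,.15,.1015):cmd((C+Rc.apply([.095,-.002,0]))+[0,0,z],Rc*R0,s['tcp_pos'],R)
w=load('w0');p=np.array(w['state']['tcp_pos']);Q=Ro.from_euler('xyz',w['state']['eef_rot'],degrees=True)
print(proj(w,[p+Q.apply(v) for v in([-.0095,.01,-.0115],[.0095,.01,-.0115],[-.0095,.01,.019])]))
```

```text
[ 0.5959274   0.16927161 -0.01190866]
travel [-0.1004, -0.8384, 0.5638] rot [0.0008, -0.003, -0.0005]
travel [-0.1004, -0.8384, 0.3238] rot [0.0008, -0.003, -0.0005]
travel [-0.1004, -0.8384, 0.2268] rot [0.0008, -0.003, -0.0005]
[[350.42967042 333.18679829]
 [351.31653007 292.16650224]
 [346.80488879 301.49564374]]
```

Call:
arm_command:
  travel:
    - [0, 0, 0.1]
    - [0, 0, 0.22]
    - [0, 0, 0.34]
    - [0, 0, 0.46]
    - [0, -0.04, 0.567]
    - [-0.02, -0.15, 0.567]
    - [-0.04, -0.27, 0.567]
    - [-0.05, -0.39, 0.567]
    - [-0.07, -0.51, 0.567]
    - [-0.08, -0.63, 0.567]
    - [-0.09, -0.75, 0.567]
    - [-0.1, -0.838, 0.567]
    - [-0.1, -0.838, 0.5]
    - [-0.1, -0.838, 0.42]
    - [-0.1, -0.838, 0.36]
    - [-0.1, -0.838, 0.34]
    - [-0.1, -0.838, 0.34]
    - [-0.1, -0.838, 0.34]
  delta_rot:
    - [0, 0, 0]
    - [0, 0, 0]
    - [0, 0, 0]
    - [0, 0, 0]
    - [0, 0, 0]
    - [0, 0, 0]
    - [0, 0, 0]
    - [0, 0, 0]
    - [0, 0, 0]
    - [0, 0, 0]
    - [0, 0, 0]
    - [0, 0, 0]
    - [0, 0, 0]
    - [0, 0, 0]
    - [0, 0, 0]
    - [0, 0, 0]
    - [0, 0, 0]
    - [0, 0, 0]
  grip: 1

```text
time_s: 16.82
tcp_pos: [0.5467, -0.25, 0.1561]
eef_rot: [179.8, -0.1, -77.0]
contact_force: [-0.4, -1.4, 1.5]
gripper_width: 0.0876
gripper_force: 0.0
```

Run:
```python
from g import *
w=cap('wrist','w1');s=w['state'];print(s['tcp_pos'],s['eef_rot'],s['gripper_width'],s['contact_force'])
i=w['img'].astype(int)
# predicted timer points in wrist view
Rc=Ro.from_euler('z',.2275);C=np.array([.4527,-.2694,0])
T=lambda x,y,z:C+Rc.apply([.1+x,-.002+y,.046+z])
print('plate top',np.round(proj(w,[T(0,-.012,.1),T(5e-3,-.012,.1),T(5e-3,.012,.1),T(0,.012,.1)])).tolist())
print('lever top',np.round(proj(w,[T(-.032,-.011,.096),T(-.032,.011,.096)])).tolist())
print('dial',np.round(proj(w,[T(.021,0,.03),T(.021,-.024,.03),T(.021,.024,.03)])).tolist())
print('rim',np.round(proj(w,[C+Rc.apply(v) for v in([.1,-.08,.08],[.1,.08,.08],[.092,-.072,.08],[.092,.072,.08])])).tolist())
# crude: whitish grey low saturation mask
hsv=cv2.cvtColor(w['img'],cv2.COLOR_RGB2HSV)
pts=proj(w,[T(2.5e-3,0,.1)])[0].astype(int);print('at plate top',pts)
x0,y0=max(pts[0]-110,0),max(pts[1]-60,0)
for y in range(y0,min(y0+130,480),6): print(y,' '.join('%3d%s'%(hsv[y,x,2],'b' if hsv[y,x,1]>70 else '.') for x in range(x0,min(x0+200,640),10)))
print(x0)
```

```text
[ 0.54669115 -0.24996616  0.15607782] [ 1.79761162e+02 -5.72202200e-02 -7.69688354e+01] 0.08756808673446662 [-0.35277315 -1.396248    1.4653353 ]
plate top [[317.0, 268.0], [306.0, 268.0], [307.0, 316.0], [317.0, 316.0]]
lever top [[386.0, 267.0], [384.0, 310.0]]
dial [[285.0, 245.0], [284.0, 208.0], [286.0, 281.0]]
rim [[318.0, 115.0], [319.0, 363.0], [332.0, 130.0], [331.0, 352.0]]
at plate top [311 292]
232 183. 186. 185. 184. 181. 183. 184. 159. 190. 190. 187.  77. 145.  69.  84.  71. 188b 188b 189b 186b
238 182. 184. 182. 183. 183. 184. 183. 201. 201. 202. 195.  75. 144.  71. 100.  73. 189b 189b 191b 190b
244 184. 181. 185. 184. 184. 185. 182. 207. 205. 205. 204.  76. 141.  69. 104.  96.  72. 163b 165b 167b
250 184. 182. 184. 182. 184. 182. 181. 179. 205. 207. 206.  75. 143.  69. 103.  96.  97.  77. 173b 174b
256 183. 181. 182. 182. 186. 184. 182. 183. 205. 209. 207.  76. 143.  68. 103. 101.  99.  78. 142b 171b
262 184. 185. 184. 181. 182. 181. 182. 182. 195. 199. 201. 145. 143.  72. 103. 105. 100.  99. 145. 170b
268 181. 182. 182. 182. 182. 183. 182. 183. 178. 187. 189. 146. 15
[... 901 characters left out ...]
5b 120b 119b 121b 126b 122b  72b 161b  90b  89b  90b  89b  85b  89b  88b
328  11b   2b 127b 132b 127b 116b 119b 118b 127b 127b 130b 126b 165b  94b  89b  89b  90b  90b  91b  95b
334   9b  13. 129b 132b 124b 114b 120b 120b 122b 118b 115b 134b 166b  98b  97b  97b  98b  95b  96b  92b
340  14b  12b 128b 137b 127b 117b 123b 122b 120b 121b 117b 133b 165b  85b  85b  91b  93b  95b  96b  93b
346  10b   9b 129b 135b 131b 120b 121b 120b 123b 129b 122b 135b 165b  90b  95b  92b  90b  92b  95b  95b
352  35.  29.  36.  36.  33.  38.  37.  35.  34.  32.  35.  32.  34.  30.  35.  28.  34.  32.  30.  33.
358  49.  46.  47.  44.  47.  43.  46.  42.  42.  45.  41.  44.  47.  45.  42.  39.  45.  46.  47.  44.
201
```

Numeric wrist readout: the plate top is at columns 306–317, rows 259–307, about 9 rows above the prediction. That puts the timer 5 mm further towards −y, with the yaw as expected. It is steel-grey with a white dial, so it is the right clip.

Call:
arm_command:
  travel:
    - [0, -0.01, 0]
    - [0, -0.01, -0.04]
    - [0, -0.01, -0.08]
    - [0, -0.01, -0.108]
    - [0, -0.01, -0.108]
    - [0, -0.01, -0.108]
  delta_rot:
    - [0, 0, 0]
    - [0, 0, 0]
    - [0, 0, 0]
    - [0, 0, 0]
    - [0, 0, 0]
    - [0, 0, 0]

```text
time_s: 17.62
tcp_pos: [0.5463, -0.255, 0.1014]
eef_rot: [179.7, -0.0, -77.0]
contact_force: [0.7, -0.1, 1.1]
gripper_width: 0.0876
gripper_force: 0.0
```

Squeeze.

Call:
arm_command:
  travel:
    - [0, 0, 0]
    - [0, 0, 0]
    - [0, 0, 0]
    - [0, 0, 0]
    - [0, 0, 0]
    - [0, 0, 0]
    - [0, 0, 0]
    - [0, 0, 0]
  delta_rot:
    - [0, 0, 0]
    - [0, 0, 0]
    - [0, 0, 0]
    - [0, 0, 0]
    - [0, 0, 0]
    - [0, 0, 0]
    - [0, 0, 0]
    - [0, 0, 0]
  grip: 0
  newtons: 25

```text
time_s: 18.62
tcp_pos: [0.5473, -0.2549, 0.1015]
eef_rot: [179.8, -0.1, -77.0]
contact_force: [2.0, 0.6, 4.6]
gripper_width: 0.02
gripper_force: 25.0
```

Call:
arm_command:
  travel:
    - [0, 0, 0.02]
    - [0, 0, 0.05]
    - [0, 0, 0.1]
    - [0, 0, 0.18]
    - [0, 0, 0.26]
    - [0, 0, 0.32]
    - [0, 0, 0.32]
  delta_rot:
    - [0, 0, 0]
    - [0, 0, 0]
    - [0, 0, 0]
    - [0, 0, 0]
    - [0, 0, 0]
    - [0, 0, 0]
    - [0, 0, 0]

```text
time_s: 19.5
tcp_pos: [0.5461, -0.2553, 0.2642]
eef_rot: [179.9, -0.1, -77.0]
contact_force: [-0.3, -0.4, -1.2]
gripper_width: 0.0201
gripper_force: 25.0
```

```bash
cat > v.py <<'E'
from g import *
def timerpts(s,L):
    R=Ro.from_euler('xyz',s['eef_rot'],degrees=True);p=np.array(s['tcp_pos'])+R.apply([0,0,-.0305])
    # nominal: timer z = -tool z ; timer x = -tool y (tool y ~ world -x); grip at (-.005,0,.086)
    zt=-R.apply([0,0,1]);xt=-R.apply([0,1,0]);yt=np.cross(zt,xt)
    return [p+xt*(x+.005)+yt*y+zt*(z-.086) for x,y,z in L]
E
python3 - <<'E'
from v import *
c=cap('side','d5');e=cap('scene','s5');w=cap('wrist','w2');s=w['state'];print(s['tcp_pos'],s['gripper_width'],s['contact_force'])
L=[(.021,0,.03),(.0,0,0),(.005,0,.1)]
print(np.round(proj(c,timerpts(s,L)),1).tolist(),np.round(proj(e,timerpts(s,L)),1).tolist(),np.round(proj(w,timerpts(s,L)),1).tolist())
# dial in scene: bright low-sat blob near prediction
for d in(e,):
    P=proj(d,timerpts(s,L))[0]; u,v=P.astype(int)
    i=d['img'][v-30:v+30,u-30:u+30]; h=cv2.cvtColor(i,cv2.COLOR_RGB2HSV)
    for k in range(0,60,3): print(v-30+k,' '.join('%3d%s'%(h[k,j,2],'b' if h[k,j,1]>70 else '.') for j in range(0,60,3)))
    print(u-30)
E
```

```text
[ 0.54491458 -0.25465818  0.26072614] 0.019963631958631236 [-0.34556693 -0.86317478 -1.02276701]
[[328.9, 160.3], [336.1, 170.6], [335.2, 137.6]] [[181.4, 197.8], [186.2, 204.6], [177.3, 161.0]] [[274.0, 279.0], [316.9, 258.3], [297.7, 358.3]]
167 160. 163. 154. 156. 158. 160. 137. 100. 101.  97. 104.  98. 102. 180. 181. 180. 181. 180. 182. 183.
170 165. 168. 175. 173. 177. 179. 164. 101. 100. 100. 101.  98.  97. 177. 181. 179. 181. 181. 181. 180.
173 178. 168. 170. 179. 177. 175. 174. 114. 108. 107. 101.  97.  94. 170. 181. 178. 180. 178. 180. 179.
176 174. 168. 169. 178. 176. 181. 176. 124. 116. 115. 109.  93.  83. 137. 178. 178. 181. 179. 177. 176.
179 174. 176. 167. 174. 175. 176. 179. 163. 112.  85.  92.  92.  88.  79. 165. 178. 175. 181. 179. 178.
182 158. 178. 163. 178. 172. 177. 178. 178. 148. 120. 136. 127. 105.  73. 155. 176. 176. 174. 175. 176.
185 138. 179. 165. 174. 178. 178. 180. 171. 165. 184. 186. 187. 174. 127. 145. 175. 178. 174. 174. 175.
188 141. 181. 172. 176. 179. 176. 177. 150. 134. 129. 128. 141. 162. 160. 153. 177. 174. 167. 169. 166.
191 178. 177. 170. 182. 
[... 527 characters left out ...]
0. 179. 179. 168. 139. 104. 103. 116. 125. 142. 148. 128.  91. 115b 110b
209 180. 180. 170. 168. 169. 177. 177. 177. 178. 176b 108b  79. 103. 116. 120. 111. 100.  98. 112b 115b
212 184. 184. 183. 182. 170. 166. 168. 164. 163. 158b 103b  88.  80.  95. 100. 104. 116. 126. 124. 118b
215 177. 185. 181. 178. 178. 178. 179. 176. 179b 128b 112b 123. 123. 121. 131. 139. 147. 149. 126. 124b
218 181. 182. 180. 183. 180. 180. 176. 174. 174b 111b 107b 118. 139. 147. 153. 150. 151. 138. 118. 122b
221 182. 181. 181. 181. 179. 184. 180. 174. 147b 107b  99b  95. 120. 130. 136. 139. 131. 126. 114. 123b
224 181. 184. 180. 185. 179. 176. 178. 175b 117b 105b 103b  92. 110. 115. 122. 126. 126. 128. 122. 118b
151
```

```bash
cat > chk.py <<'E'
from th import *
import sys
def chk(c,th=1.047):
    b=brown(c['img']).astype(np.uint8)
    out=[]
    ys=np.linspace(-.115,.115,13)
    P0=proj(c,[edge(th,y,-.004) for y in ys]);P1=proj(c,[edge(th,y,-.004,.15) for y in ys])
    for p,q in zip(P0,P1):
        d=(p-q)/np.hypot(*(p-q)); L=np.arange(-12,15,.25)
        v=[b[int(round(p[1]+d[1]*k)),int(round(p[0]+d[0]*k))] for k in L]
        k=np.where(np.array(v)==0)[0]; out.append(round(L[k[0]]-.25,1) if len(k) else 99)
    print('along-board offset px (edge - predicted):',out,'px per 40mm',np.round(np.hypot(*(P0[6]-P1[6])),1))
    # side edge y=+.12 and y=-.12
    for sy in(.12,-.12):
        o=[]
        for dd in(.08,.12,.16,.18):
            p,q=proj(c,[edge(th,sy,.004,dd),edge(th,sy*.8,.004,dd)]);d=(p-q)/np.hypot(*(p-q));L=np.arange(-8,10,.25)
            v=[b[int(round(p[1]+d[1]*k)),int(round(p[0]+d[0]*k))] for k in L];k=np.where(np.array(v)==0)[0];o.append(round(L[k[0]]-.25,1) if len(k) else 99)
        print('side',sy,o)
    print(np.round(proj(c,[edge(th,.12,-.004),edge(th,-.12,-.004),edge(th,.12,.004,.1),edge(th,-.12,.004,.1)])).tolist())
if __name__=='__main__':
    for n in sys.argv[1:]: print(n);chk(load(n))
E
python3 chk.py s5 d5
```

```text
s5
along-board offset px (edge - predicted): [np.float64(-0.2), np.float64(11.2), np.float64(-1.0), np.float64(-1.0), np.float64(-1.0), np.float64(-0.8), np.float64(-0.5), np.float64(-0.5), np.float64(-1.2), np.float64(-1.0), np.float64(-0.8), np.float64(-1.5), np.float64(-1.2)] px per 40mm 21.0
side 0.12 [99, np.float64(0.0), np.float64(-1.0), np.float64(-1.0)]
side -0.12 [99, 99, np.float64(-0.2), np.float64(0.2)]
[[352.0, 242.0], [235.0, 215.0], [341.0, 290.0], [226.0, 260.0]]
d5
along-board offset px (edge - predicted): [np.float64(-12.2), np.float64(-12.2), np.float64(-12.2), np.float64(-12.2), np.float64(-12.2), np.float64(-12.2), np.float64(-12.2), np.float64(-12.2), np.float64(-12.2), np.float64(-12.2), np.float64(-12.2), np.float64(-12.2), np.float64(-12.2)] px per 40mm 11.3
side 0.12 [np.float64(-8.2), 99, np.float64(-2.0), np.float64(-1.8)]
side -0.12 [np.float64(-8.2), np.float64(-8.2), 99, 99]
[[278.0, 235.0], [327.0, 192.0], [262.0, 254.0], [310.0, 210.0]]
```

Run:
```python
from th import *
c=load('d5');g=c['img'].astype(np.float32);m=g[:,:,0]-g[:,:,2]
for dd in(.18,.15):
  for y in(.1,.05,0,-.05):
    p,q,a,b=proj(c,[edge(1.047,y,0,dd),edge(1.047,y-.01,0,dd),edge(1.047,y,.03,dd),edge(1.047,y,-.03,dd)])
    ks=np.arange(-.03,.031,.003);P=proj(c,[edge(1.047,y,n,dd) for n in ks]).astype(np.float32)
    print(dd,y,np.round(P[10]).tolist(),cv2.remap(m,P[None,:,0],P[None,:,1],1)[0].astype(int).tolist())
```

```text
0.18 0.1 [280.0, 233.0] [44, 19, 22, 28, 30, 29, 29, 29, 31, 51, 86, 91, 51, 17, 8, 7, 6, 6, 6, 6, 6]
0.18 0.05 [291.0, 223.0] [8, 11, 16, 22, 27, 29, 28, 30, 35, 56, 91, 87, 49, 18, 7, 4, 0, -1, -2, -3, -3]
0.18 0 [301.0, 214.0] [7, 7, 8, 11, 16, 24, 29, 29, 36, 63, 94, 89, 45, 16, 8, 7, 7, 7, 6, 6, 5]
0.18 -0.05 [311.0, 205.0] [6, 6, 6, 7, 7, 9, 14, 22, 36, 63, 90, 78, 40, 15, 7, 6, 6, 6, 7, 7, 6]
0.15 0.1 [275.0, 240.0] [112, 104, 80, 49, 34, 31, 29, 28, 28, 33, 49, 63, 52, 28, 13, 7, 7, 6, 6, 7, 7]
0.15 0.05 [286.0, 230.0] [50, 30, 18, 12, 18, 26, 28, 29, 28, 30, 39, 71, 95, 78, 39, 14, 8, 7, 7, 7, 7]
0.15 0 [297.0, 221.0] [7, 7, 7, 10, 16, 24, 29, 29, 29, 31, 42, 74, 98, 75, 33, 12, 5, 3, 0, -1, -1]
0.15 -0.05 [306.0, 212.0] [7, 7, 7, 6, 7, 10, 14, 22, 28, 30, 43, 73, 90, 69, 32, 12, 7, 7, 7, 7, 7]
```

```bash
cat > pl.py <<'E'
from v import *
def place(back,n=.003,y=-.02):
    a=np.radians(30);f=Rs.apply([np.sin(a),0,-np.cos(a)])
    return edge(1.0472,y,n)-f*(.052+back)+f*.0305
E
python3 - <<'E'
from pl import *
s=r.get_state();R=Ro.from_euler('xyz',s['eef_rot'],degrees=True);print(s['tcp_pos'],s['time_s'])
for b in(.10,.05):print(place(b));cmd(place(b),pushR(30),s['tcp_pos'],R)
E
```

```text
[ 0.54473812 -0.25458767  0.25994821] 19.65
[ 0.4950385  -0.05406257  0.29726714]
travel [-0.0994, 0.4011, 0.0746] rot [0.0173, -0.3395, -0.216]
[ 0.51985722 -0.05706779  0.25396587]
travel [-0.0498, 0.395, -0.012] rot [0.0173, -0.3395, -0.216]
```

Call:
arm_command:
  travel:
    - [-0.02, 0, 0.08]
    - [-0.06, 0.06, 0.16]
    - [-0.1, 0.16, 0.16]
    - [-0.1, 0.26, 0.16]
    - [-0.1, 0.34, 0.14]
    - [-0.1, 0.401, 0.1]
    - [-0.1, 0.401, 0.075]
    - [-0.1, 0.401, 0.075]
    - [-0.1, 0.401, 0.075]
    - [-0.1, 0.401, 0.075]
  delta_rot:
    - [0, -0.05, -0.03]
    - [0, -0.14, -0.08]
    - [0.01, -0.22, -0.14]
    - [0.015, -0.3, -0.19]
    - [0.017, -0.339, -0.216]
    - [0.017, -0.339, -0.216]
    - [0.017, -0.339, -0.216]
    - [0.017, -0.339, -0.216]
    - [0.017, -0.339, -0.216]
    - [0.017, -0.339, -0.216]

```text
time_s: 20.9
tcp_pos: [0.4962, -0.0553, 0.2987]
eef_rot: [-149.9, -0.1, -97.1]
contact_force: [1.0, 0.7, -0.9]
gripper_width: 0.0203
gripper_force: 25.0
```

```bash
cat > rep.py <<'E'
from pl import *
import sys
s=r.get_state();R=Ro.from_euler('xyz',s['eef_rot'],degrees=True);print(s['tcp_pos'],s['eef_rot'],s['time_s'],s['gripper_width'],s['contact_force'])
for b in map(float,sys.argv[1:]):print(b);cmd(place(b),pushR(30),s['tcp_pos'],R)
E
python3 rep.py .1 .05 .02 0
python3 - <<'E'
from v import *
import chk
e=cap('scene','s6');c=cap('side','d6');s=c['state']
chk.chk(e)
L=[(.029,0,.03),(0,0,0),(.0025,0,.0)]
print('knob pred',np.round(proj(e,timerpts(s,L)),1).tolist(),np.round(proj(c,timerpts(s,L)),1).tolist())
u,v=proj(e,timerpts(s,L))[0].astype(int);g=e['img'][:,:,1]
for k in range(-24,25,3): print(v+k,g[v+k,u-27:u+28:3].tolist())
print(u-27)
u,v=proj(c,timerpts(s,L))[1].astype(int);g=c['img']
for k in range(-21,19,2): print(v+k,g[v+k,u-30:u+20:2,1].tolist())
print(u-30)
E
```

```text
[ 0.49620626 -0.05531795  0.29872756] [-1.49936021e+02 -7.93749154e-02 -9.70619092e+01] 20.9 0.020291080764976193 [ 1.01615787  0.73113474 -0.93924137]
0.1
travel [-0.0023, 0.0025, -0.0029] rot [0.001, 0.0006, 0.0018]
0.05
travel [0.0473, -0.0035, -0.0895] rot [0.001, 0.0006, 0.0018]
0.02
travel [0.0771, -0.0071, -0.1415] rot [0.001, 0.0006, 0.0018]
0.0
travel [0.0969, -0.0095, -0.1761] rot [0.001, 0.0006, 0.0018]
along-board offset px (edge - predicted): [np.float64(-0.2), np.float64(11.2), np.float64(-1.0), np.float64(-1.0), np.float64(-1.0), np.float64(-0.8), np.float64(-0.5), np.float64(-0.5), np.float64(-1.2), np.float64(-1.0), np.float64(-0.8), np.float64(-1.5), np.float64(-1.2)] px per 40mm 21.0
side 0.12 [99, np.float64(0.0), np.float64(-1.0), np.float64(-1.0)]
side -0.12 [99, 99, np.float64(0.8), np.float64(0.2)]
[[352.0, 242.0], [235.0, 215.0], [341.0, 290.0], [226.0, 260.0]]
knob pred [[280.5, 174.8], [284.0, 191.0], [283.4, 191.0]] [[312.7, 173.6], [316.0, 189.0], [315.3, 188.3]]
150 [179, 179, 175, 175, 177, 173, 175, 174, 170, 164, 143, 147, 147, 132, 115, 104, 110, 170
[... 3312 characters left out ...]
, 183, 176, 141, 105, 69, 70, 51, 77, 118, 156, 173, 175, 175]
198 [128, 122, 132, 178, 186, 186, 186, 185, 185, 184, 183, 183, 183, 182, 175, 143, 91, 59, 79, 153, 176, 178, 178, 178, 177]
200 [132, 122, 131, 178, 186, 186, 185, 185, 185, 184, 184, 183, 182, 170, 135, 90, 56, 60, 142, 176, 178, 179, 178, 177, 176]
202 [132, 122, 131, 177, 186, 186, 185, 185, 185, 185, 184, 183, 170, 121, 78, 52, 44, 118, 173, 179, 179, 178, 178, 178, 174]
204 [131, 121, 128, 173, 186, 185, 186, 185, 185, 185, 183, 169, 122, 74, 46, 32, 101, 168, 180, 180, 179, 179, 178, 178, 171]
206 [130, 121, 128, 173, 185, 186, 186, 185, 184, 181, 153, 113, 74, 40, 26, 70, 154, 179, 180, 180, 180, 179, 178, 178, 163]
286
```

Call:
arm_command:
  travel:
    - [0.02, -0.0024, -0.0346]
    - [0.04, -0.0048, -0.0693]
    - [0.05, -0.006, -0.0866]
    - [0.06, -0.0072, -0.104]
    - [0.07, -0.0084, -0.1212]
    - [0.0794, -0.0096, -0.1386]
    - [0.0794, -0.0096, -0.1386]
  delta_rot:
    - [0, 0, 0]
    - [0, 0, 0]
    - [0, 0, 0]
    - [0, 0, 0]
    - [0, 0, 0]
    - [0, 0, 0]
    - [0, 0, 0]

```text
time_s: 21.88
tcp_pos: [0.5352, -0.0595, 0.2278]
eef_rot: [-150.0, -0.1, -96.9]
contact_force: [0.3, -0.4, -1.2]
gripper_width: 0.0201
gripper_force: 25.0
```

```bash
python3 rep.py .02 0
python3 - <<'E'
import chk;from h import *
chk.chk(cap('scene','s7'))
E
```

```text
[ 0.53523169 -0.05946654  0.22784168] [-1.50032461e+02 -1.39131730e-01 -9.69459821e+01] 21.875 0.020099005251503682 [ 0.28484756 -0.4358874  -1.15630547]
0.02
travel [-0.001, 0.0012, 0.0003] rot [0.0015, -0.0005, 0.0005]
0.0
travel [0.0189, -0.0012, -0.0344] rot [0.0015, -0.0005, 0.0005]
along-board offset px (edge - predicted): [np.float64(-0.2), np.float64(11.2), np.float64(-1.0), np.float64(-1.0), np.float64(-8.0), np.float64(-8.8), np.float64(-0.5), np.float64(-0.5), np.float64(-1.2), np.float64(-1.0), np.float64(-0.8), np.float64(-1.5), np.float64(-1.2)] px per 40mm 21.0
side 0.12 [99, np.float64(0.0), np.float64(-1.0), np.float64(-1.0)]
side -0.12 [99, 99, np.float64(0.8), np.float64(0.2)]
[[352.0, 242.0], [235.0, 215.0], [341.0, 290.0], [226.0, 260.0]]
```

Call:
arm_command:
  travel:
    - [0.005, -0.0006, -0.0087]
    - [0.01, -0.0012, -0.0173]
    - [0.015, -0.0018, -0.026]
    - [0.0175, -0.0021, -0.0303]
    - [0.02, -0.0024, -0.0346]
    - [0.02, -0.0024, -0.0346]
  delta_rot:
    - [0, 0, 0]
    - [0, 0, 0]
    - [0, 0, 0]
    - [0, 0, 0]
    - [0, 0, 0]
    - [0, 0, 0]

```text
time_s: 22.68
tcp_pos: [0.5454, -0.0604, 0.2113]
eef_rot: [-150.0, -0.1, -96.9]
contact_force: [0.8, -1.0, -1.0]
gripper_width: 0.0202
gripper_force: 25.0
```

Not touching yet; feel for the edge in small steps along the board.

Call:
arm_command:
  travel:
    - [0.001, -0.0001, -0.0017]
    - [0.002, -0.0002, -0.0035]
    - [0.002, -0.0002, -0.0035]
  delta_rot:
    - [0, 0, 0]
    - [0, 0, 0]
    - [0, 0, 0]

```text
time_s: 23.05
tcp_pos: [0.5464, -0.0605, 0.2111]
eef_rot: [-149.8, -0.1, -96.9]
contact_force: [-16.2, 3.4, 14.1]
gripper_width: 0.0199
gripper_force: 25.4
```

Call:
arm_command:
  travel:
    - [0, 0, 0]
    - [0, 0, 0]
    - [0, 0, 0]
    - [0, 0, 0]
    - [0, 0, 0]
    - [0, 0, 0]
  delta_rot:
    - [0, 0, 0]
    - [0, 0, 0]
    - [0, 0, 0]
    - [0, 0, 0]
    - [0, 0, 0]
    - [0, 0, 0]
  grip: 1

```text
time_s: 23.8
tcp_pos: [0.5465, -0.0604, 0.2097]
eef_rot: [-150.0, -0.1, -96.9]
contact_force: [-1.1, -0.2, -0.6]
gripper_width: 0.0746
gripper_force: 0.0
```

Call:
arm_command:
  travel:
    - [-0.01, 0.001, 0.0173]
    - [-0.03, 0.003, 0.052]
    - [-0.06, 0.006, 0.104]
    - [-0.1, 0.01, 0.19]
    - [-0.14, 0.01, 0.3]
    - [-0.14, 0.01, 0.4]
    - [-0.14, 0.01, 0.4]
  delta_rot:
    - [0, 0, 0]
    - [0, 0, 0]
    - [0, 0, 0]
    - [0, 0, 0]
    - [0, 0, 0]
    - [0, 0, 0]
    - [0, 0, 0]

```text
time_s: 24.68
tcp_pos: [0.4771, -0.0542, 0.4152]
eef_rot: [-149.6, 0.2, -96.8]
contact_force: [-0.6, 0.2, -0.8]
gripper_width: 0.0876
gripper_force: 0.0
```

Run:
```python
import chk;from pl import *
e=cap('scene','s8');c=cap('side','d8');s=c['state'];print(s['tcp_pos'],s['contact_force'],s['gripper_width'])
chk.chk(e)
a=np.radians(30);f=Rs.apply([.5,0,-.8660]);n=Rs.apply([.866,0,.5]);yy=Rs.apply([0,1,0])
T=lambda x,y,z,y0=-.02:edge(1.0472,y0,.004)+n*x+yy*y-f*(z-.034)
L=[T(.029,0,.03),T(.021,-.024,.03),T(.021,.024,.03),T(.005,0,.1),T(-.032,0,.096),T(0,0,0)]
for d in(e,c): print(np.round(proj(d,L),1).tolist())
u,v=proj(e,L)[0].astype(int);g=e['img'][:,:,1]
for k in range(-45,25,3): print(v+k,g[v+k,u-30:u+31:3].tolist())
print(u-30)
u,v=proj(c,L)[3].astype(int);g=c['img']
for k in range(-8,34,2): print(v+k,g[v+k,u-24:u+26:2,1].tolist())
print(u-24)
```

```text
[ 0.47637001 -0.054588    0.41203485] [ 1.362077    1.05947851 -1.38391922] 0.08760283767505134
along-board offset px (edge - predicted): [np.float64(-0.2), np.float64(11.2), np.float64(-1.0), np.float64(-7.2), np.float64(-12.2), np.float64(-12.2), np.float64(-0.5), np.float64(-0.5), np.float64(-1.2), np.float64(-1.0), np.float64(-0.8), np.float64(-0.5), np.float64(-1.2)] px per 40mm 21.0
side 0.12 [99, np.float64(-1.0), np.float64(-1.0), np.float64(-1.0)]
side -0.12 [99, 99, np.float64(-0.2), np.float64(0.2)]
[[352.0, 242.0], [235.0, 215.0], [341.0, 290.0], [226.0, 260.0]]
[[273.2, 229.4], [263.3, 226.3], [286.8, 231.8], [284.6, 191.4], [291.8, 193.1], [276.9, 243.7]]
[[297.0, 200.3], [304.1, 198.2], [294.3, 206.5], [315.9, 189.6], [326.3, 200.4], [300.4, 214.6]]
184 [107, 115, 131, 173, 173, 171, 167, 171, 170, 171, 170, 170, 167, 167, 168, 171, 169, 166, 173, 171, 169]
187 [80, 85, 95, 173, 171, 170, 173, 167, 165, 164, 168, 169, 168, 170, 169, 169, 171, 170, 165, 168, 168]
190 [74, 68, 87, 169, 171, 170, 157, 153, 146, 147, 159, 164, 166, 163, 143, 155, 161, 164, 170, 167, 168]
1
[... 3955 characters left out ...]
, 68, 71, 69, 62, 53, 56, 56, 82, 148, 171, 171, 170, 170, 170, 169, 169, 168, 147, 108, 57, 59]
213 [141, 170, 157, 106, 72, 72, 52, 33, 61, 80, 89, 149, 170, 172, 172, 171, 171, 170, 170, 170, 166, 135, 87, 45, 62]
215 [150, 174, 162, 111, 70, 49, 32, 61, 77, 84, 140, 170, 173, 173, 171, 171, 171, 170, 170, 170, 161, 124, 81, 44, 72]
217 [166, 155, 112, 70, 42, 21, 30, 53, 53, 124, 169, 173, 173, 173, 172, 172, 171, 171, 171, 170, 154, 112, 60, 46, 82]
219 [145, 96, 67, 38, 20, 18, 17, 28, 97, 162, 174, 173, 173, 173, 172, 172, 172, 171, 170, 165, 140, 98, 50, 55, 107]
221 [88, 63, 34, 20, 18, 17, 22, 72, 148, 171, 169, 165, 164, 166, 168, 169, 169, 167, 161, 151, 125, 89, 45, 64, 113]
291
```

```bash
python3 -c "
from plant import close_job
print(close_job())"
```

```text
the job is handed in; nothing more can be done
None
```

I handed the job in at about 25 s of the 58 s: the board is folded up to its stop and the timer is clipped on its upper edge with the dial to the front and the gripper clear; the seating was checked only by contact force and pixel positions (within about 2 mm in the scene camera), and no verdict came back.

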